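Set the gauge stop carrier against its sprung plunger

TASK

Pick the saddle-shaped stop carrier out of the tray and hook it over the gauge rail on the free side of the scribed line, with its finger pointing towards the robot. Then slide it along the rail past the line, pushing the sprung plunger in, until the carrier rests firmly against the hard stop without ramming it, and finish while still gripping it and holding it pressed home against the stop, sitting down on the rail. Leave the other tooling where it lies.

Things in the scene. Friction and masses are not known exactly. Their poses are not given: they have to be found in the camera images.
- carrier: Loose aluminium saddle (upside-down U), 0.5 kg, upright in the tray. Origin: centre of the legs' underside; x across the slot, y along it, z up. Two legs 60 mm long (y), 12 thick, 50 high; slot between them x -12 to +12 mm, open below and at both ends. Bridge 48 (x) by 60 (y) mm, z 50 to 78. Finger, 22 wide and 12 high, at the foot to x = -70 mm. End face at y = +30 meets plunger and stop.
- finger_tip (a point): Tip of the carrier's finger, at (-70, 0, 6) mm in the carrier's frame.
- grip_block (a point): Centre of the grip block on the carrier's bridge, to grip from above: 26 (x) by 30 (y) mm, z 78 to 122 mm; this point is at (0, 0, 100) mm in the carrier's frame.
- rail: Fixed gauge rail on a base plate 90 by 330 mm. Origin: on the table under the scribed line; y along the rail towards the stop, -x faces the robot, z up. Steel bar, 14 mm thick (x), rounded top at z = 120, underside at z = 92, from the free end at y = -150 to the stop face at y = +100 mm; 12 mm thin post under it at y = -125. A carrier seated on it has its origin at z = 70, x = 0 (play 5 mm).
- scribed_line (a point): Dark scribed line round the rail, 3 mm wide; point on top of the rail at rail y = 0. The free side is towards rail -y; hook the carrier wholly on that side (its origin at rail y = -120 to -35 mm).
- stop: Fixed steel hard-stop block at the rail's end, 54 mm wide, 30 mm thick, top 142 mm over the table (6 mm below the bridge top of a seated carrier). Origin: on the table under the middle of its stop face, which looks along rail -y. A carrier against it has its origin at rail y = 70 mm.
- plunger_tip (a point): Tip of the sprung brass plunger, 10 mm diameter, that comes out of the stop face along rail -y, 132 mm above the table (12 mm above the rail top). At rest it stands 14 mm out of the face; the carrier first touches it with its origin at rail y = 56 mm.
- plunger (a joint): How far the plunger is pushed in, m. 0 at rest (3 N preload), 400 N/m; 0.014 (8.6 N) when its tip is flush with the stop face, so that the carrier touches the stop.
- tray: Fixed stainless tray, 340 by 340 mm, walls 20 mm high, floor 4 mm thick. Origin: centre of its underside.
- die_wide: Bystander in the tray: wide radius die, steel, 48 by 90 mm, 44 mm high. Origin at its underside.
- die_narrow: Bystander in the tray: narrow radius die, steel, 34 by 90 mm, 34 mm high. Origin at its underside.
- clamp: Bystander in the tray: cast steel hold-down clamp, 85 by 30 mm, 58 mm high. Origin at its underside.
- spare_finger: Bystander in the tray: flat yellow stop finger, 90 by 24 mm, 32 mm high. Origin at its underside.
- hammer_head: Bystander in the tray: bronze hammer head, 90 mm long, 40 mm thick. Origin at its underside.
- collar: Bystander on the table: steel shaft collar, 60 mm diameter, 20 mm high. Origin at its underside.
Things that resemble listed ones, but are neither listed nor needed, are in the scene too. What is shaped like the carrier but yellow is not meant.

How it is judged:
On the way, in this order (a step that is already met when the one before it is completed fails the run):
1. carrier hooked over the rail on the free side of the scribed line, finger towards the robot (x of carrier in the frame of rail between -0.009 and 0.009 m and z of carrier in the frame of rail between 0.066 and 0.076 m and angle between carrier's own z axis and vertical below 0.12 rad and x of finger_tip in the frame of rail below -0.05 m and y of carrier in the frame of rail between -0.14 and -0.005 m), for 0.2 s.
2. carrier slid along the rail past the line, still seated, plunger not yet pressed (x of carrier in the frame of rail between -0.009 and 0.009 m and z of carrier in the frame of rail between 0.066 and 0.076 m and angle between carrier's own z axis and vertical below 0.12 rad and x of finger_tip in the frame of rail below -0.05 m and y of carrier in the frame of rail between 0.01 and 0.052 m and value of joint plunger below 0.003 m), for 0.1 s.
At the end, for the whole second after the job is handed in: Carrier seated on the rail (within 9 mm of its middle plane, origin 66 to 76 mm high, tilt under 0.12 rad, finger towards the robot), plunger in by over 12.2 mm, pressing the hard stop with over 1.5 N, at rest and still held by the fingers; other tooling left alone (x of carrier in the frame of rail between -0.009 and 0.009 m and z of carrier in the frame of rail between 0.066 and 0.076 m and angle between carrier's own z axis and vertical below 0.12 rad and x of finger_tip in the frame of rail below -0.05 m and y of carrier in the frame of rail between 0.066 and 0.074 m and value of joint plunger above 0.0122 m and contact force between carrier and stop above 1.5 N and contact force between the fingers and carrier above 2 N and linear speed of carrier below 0.02 m/s); the arm keeps its last pose, push and grip.
It fails at once if the hard stop is rammed (over 60 N) (contact force between carrier and stop above 60 N).
It fails at once if another piece of tooling is moved by more than 30 mm (distance of any of die_wide, die_narrow, clamp, spare_finger, hammer_head, collar from where it was at the start of the episode above 0.03 m).
It also fails if it takes over 53 s, if anything falls off the work surface, if the arm or the gripper's body presses on something with over 40 N, if the wrist force passes 120 N, or if a joint passes its speed limit or range.

ROBOT

A 6-joint arm with a two-finger parallel gripper is mounted at the origin on the work surface. World frame = base frame: x ahead of the robot, y to its left, z up, the work surface at z = 0. Lengths are in m, angles in rad, forces in N, time in s.
With the tool pointing down it reaches from about 0.25 to 0.8 m from the base axis. Payload 8.5 kg.
Tool frame: the origin (TCP) lies on the centre line of the jaws, within the pads' length; the fingertips stand 8 mm ahead of it and the grasp point (between the pads) lies 11 mm behind it; y points along the fingers, x is the direction in which the jaws open and shut, and the axes are right-handed (so a half turn about y gives the same grasp; the last joint's range is limited). The gripper opens to 85 mm and grips with 20 to 120 N. Pads are 22 mm wide; open, the fingers measure 114 mm over their backs; the gripper's body (76 mm by 85 mm) begins 54 mm behind the grasp point. The pads swing forward as they close: fully open they stand 13 mm farther back than shut.
Start: joints at [-1.269, 0.238, -0.013, 1.319, 0, 1.571], TCP at [0.156, -0.501, 0.239] pointing down, gripper open.
Joint ranges: [-2.66, 2.66], [-1.03, 1.9], [-1.14, 1.46], [-1.82, 2.27], [-1.45, 1.34], [-3.14, 3.14]. Speed limits (rad/s): [2.22, 2.22, 2.79, 3.14, 3.14, 3.14].

INTERFACE

Orientations are given as a unit quaternion [x, y, z, w].
In Python, from rig import robot gives the robot as it stands.
- The arm moves only by the tool servo_tool, never from a script. Its argument "increments" is a list that holds one entry, the list of rows, each a list of 7 numbers: the shift along the tool's x, y, z in m, then the turn, a rotation vector about the tool's x, y, z in rad, then the finger opening in m, from 0 to 0.0854. In form: [[[tx, ty, tz, ax, ay, az, claw], ...]]. A call has 1 to 20 rows; each row shifts and turns the commanded pose from where the row before left it, along the tool's axes as they then stand; what a row does not reach is not made up. A row lasts 1/12 s, in which the tool goes at most 41.7 mm and 7.16 degrees, less where a joint would pass 70% of its speed; a pose out of reach is approached as far as the arm can. A call is refused whole if a number of a shift passes 0.0417 or a number of a turn 0.125, either way. A call with a gripper value outside its range is refused whole. The fingers move at their own pace and stop on an object; "grip_force" is the grip in N (left out, the last holds). Time passes only in rows, so rows that do not move let the fingers close. It gives the time, the measured TCP pose, the force and the opening at its end, in the units of the state.
- robot.get_state(): the state, without advancing time (a new reading comes with each control period).
- robot.get_image(name): name is "scene" or "top"; returns the picture (384x512x3 uint8, blue, green, red); there is no depth.
- robot.get_calibration(name): a dict with "mtx" (3x3 intrinsics, pixels), "dist_coeffs" ([k1, k2, p1, p2, k3] as OpenCV has them; the pictures are not rectified), "world_from_camera" (4x4, takes a point from camera to world coordinates). Camera axes: x right, y down, z forward; pixel columns grow to the right and rows downward; lengths in m; the calibration is good to about 2 mm. A picture is of the moment at which its call begins. get_calibration takes no time and is no camera call.
- robot.close_job(): hands the job in, once; it reports no verdict.
The state is a dict: "clock": time; "joint_pos": joint angles; "qvel": joint speeds; "effort": joint torques, N m; "eef_pos": TCP position; "tool_rot": TCP orientation; "force": force on the tool from outside, world axes, zero at the start; "wrist_torque": the same for the moment, N m; "gripper_width": finger opening in m.
Only numpy, scipy, OpenCV 4.12 (cv2) and the standard library are available. Lean on these libraries where they do the work, as an engineer would, in place of code of your own. Each camera call takes 0.05 s, during which the arm holds its last target.

## Working session

There is one attempt and no reset: what is moved stays moved. The work goes in short steps, Python scripts to look and compute and a tool call to move; the robot and the scene stay as the last step left them, time stands still between calls to the robot, and variables do not carry over. Pictures are saved under pics/ and viewed, and the job is handed in when it is done.

Besides the shell and the picture viewer there is one more tool, called after "Emit:" by a JSON object that holds its "api" and its "payload". servo_tool: Moves the arm, as the interface text tells. Its arguments: {"type":"object","properties":{"increments":{"type":"array"},"grip_force":{"type":"number"}},"required":["increments"]}

```bash
ls; mkdir -p pics; python3 - <<'E'
from rig import robot
import cv2
print(robot.get_state())
for n in("scene","top"):
    cv2.imwrite(f"pics/{n}0.png",robot.get_image(n)); print(robot.get_calibration(n))
E
```

```text
pics
{'clock': 0.0, 'joint_pos': array([-1.26900191e+00,  2.38789117e-01, -1.42547674e-02,  1.31917823e+00,
       -1.82759112e-05,  1.57080010e+00]), 'qvel': array([ 0.00043114,  0.00114051, -0.00043858, -0.00163553,  0.00070708,
       -0.000896  ]), 'effort': array([-5.34282426e-04, -5.38781440e+01,  3.46445203e+01,  1.79752882e-02,
       -2.33556960e-05, -4.74309232e-06]), 'eef_pos': array([ 0.15592529, -0.5008971 ,  0.23867303]), 'tool_rot': array([-0.56918636,  0.41956647, -0.41874685,  0.56977358]), 'force': array([ 0.69394716,  0.53971926, -0.17799944]), 'wrist_torque': array([-0.00624192, -0.00577546,  0.00464923]), 'gripper_width': 0.0854124739353766}
{'mtx': array([[380.1697647 ,   0.        , 252.89080218],
       [  0.        , 380.1697647 , 191.44447682],
       [  0.        ,   0.        ,   1.        ]]), 'dist_coeffs': array([-0.12546218,  0.        ,  0.        ,  0.        ,  0.        ]), 'world_from_camera': array([[-0.04312474,  0.5837472 , -0.81078941,  1.26298522],
       [ 0.99888182,  0.04093047, -0.02366023,  0.03138409],
       [ 0.0193744 , -0.81090314, -0.58485958,  0.72648359],
       [ 0.        ,  0.        ,  0.        ,  1.        ]])}
{'mtx': array([[377.38463394,   0.        , 251.68159397],
       [  0.        , 377.38463394, 188.38884137],
       [  0.        ,   0.        ,   1.        ]]), 'dist_coeffs': array([-0.04761567,  0.        ,  0.        ,  0.        ,  0.        ]), 'world_from_camera': array([[ 2.62941738e-02, -9.95296828e-01,  9.32354007e-02,
         3.51568187e-01],
       [-9.99514394e-01, -2.77359648e-02, -1.42018223e-02,
        -7.78805306e-04],
       [ 1.67210024e-02, -9.28166999e-02, -9.95542801e-01,
         9.89724173e-01],
       [ 0.00000000e+00,  0.00000000e+00,  0.00000000e+00,
         1.00000000e+00]])}
```

View pics/scene0.png

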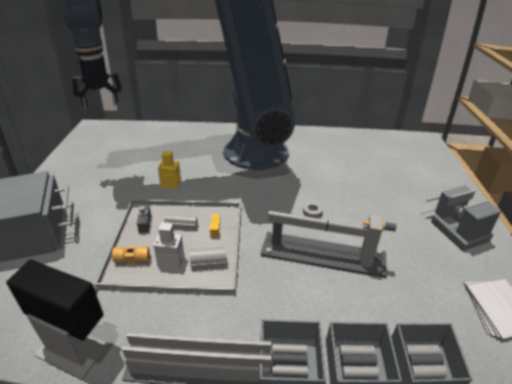

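View pics/top0.png

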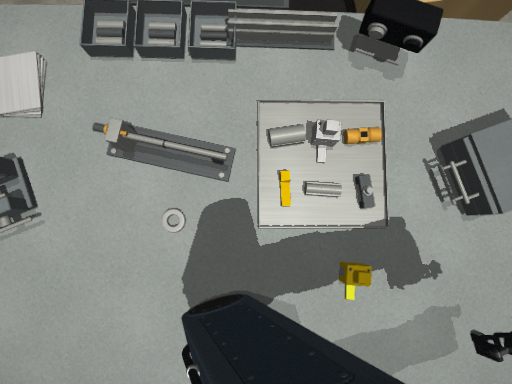

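The scene shows the grey saddle in the tray at top (325,132), with its finger pointing down the picture at (321,155). The rail runs from its free end at (225,155) to the stop at (115,130), with the plunger and stop on the left, so the stop is on the world +y side. The collar is at (174,220).

Lookalikes:
- Yellow saddle at top (355,275) / scene (169,172): yellow, so excluded.
- Spare yellow finger at (285,187).
- Clamp at (365,190).
- Grey carrier at (325,132): chosen, and I'll check it in a close crop.

```bash
python3 - <<'E'
import cv2,numpy as np
a=cv2.imread("pics/top0.png");s=cv2.imread("pics/scene0.png")
c=cv2.resize(a[100:230,255:390],None,fx=5,fy=5,interpolation=cv2.INTER_CUBIC)[:600]
cv2.imwrite("pics/c1.png",c[:600])
cv2.imwrite("pics/c2.png",cv2.resize(a[110:190,85:245],None,fx=5,fy=5,interpolation=cv2.INTER_CUBIC))
cv2.imwrite("pics/c3.png",np.vstack([cv2.resize(s[205:285,100:260],None,fx=4,fy=4,interpolation=cv2.INTER_CUBIC)[:300],cv2.resize(s[200:275,255:415],None,fx=4,fy=4,interpolation=cv2.INTER_CUBIC)]))
E
```

```text
(no output)
```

View pics/c1.png

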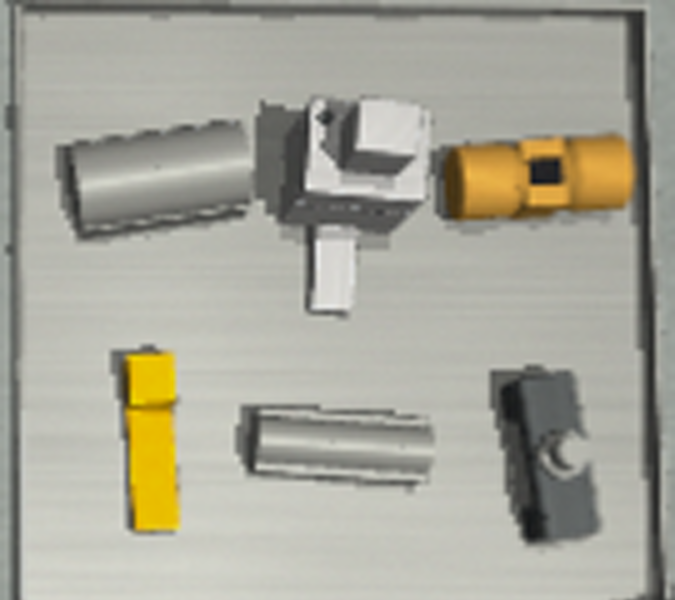

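View pics/c2.png

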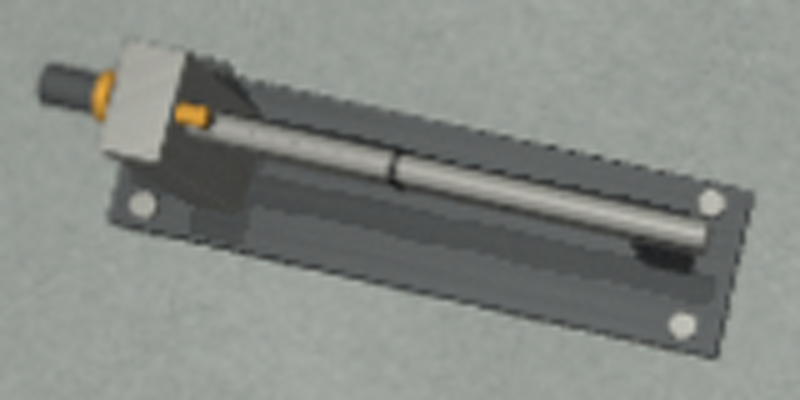

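View pics/c3.png

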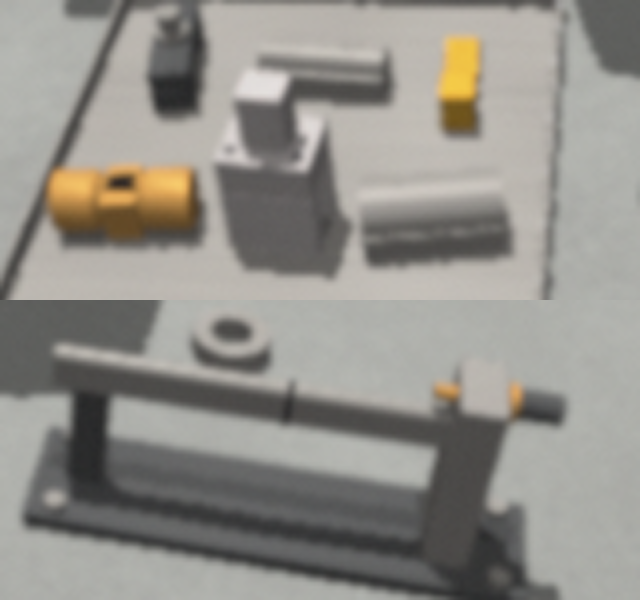

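```bash
cat > h.py <<'E'
import cv2,numpy as np
from rig import robot
def ray(n,uv):
    c=robot.get_calibration(n);T=np.array(c["world_from_camera"])
    p=cv2.undistortPoints(np.array([[uv]],float),c["mtx"],np.array(c["dist_coeffs"]))[0,0]
    return T[:3,3],T[:3,:3]@np.array([p[0],p[1],1])
def onz(n,uv,z):
    o,d=ray(n,uv);return (o+d*(z-o[2])/d[2])
def cr(p,f,ox,oy): return ((p[0]+.5)/f-.5+ox,(p[1]+.5)/f-.5+oy)
def proj(n,P):
    c=robot.get_calibration(n);T=np.linalg.inv(c["world_from_camera"])
    return cv2.projectPoints(np.array(P,float).reshape(-1,3),cv2.Rodrigues(T[:3,:3])[0],T[:3,3],c["mtx"],np.array(c["dist_coeffs"]))[0][:,0]
E
python3 - <<'E'
from h import *
np.set_printoptions(precision=4,suppress=True)
C=lambda p,z:onz("top",cr(p,5,255,100),z)
R=lambda p,z:onz("top",cr(p,5,85,110),z)
for p in [(364,98),(423,104),(416,158),(356,151)]: print("blk",C(p,.126))
for p in [(316,97),(308,190),(422,203),(434,112)]: print("bridge",C(p,.082))
for p in [(310,308),(348,313),(355,240),(318,232)]: print("finger",C(p,.016))
for p,z in [((396,170),.12),((706,232),.12),((215,127),.12),((176,114),.132),((210,116),.132)]: print("rail",R(p,z))
for p in [(125,38),(187,52),(158,162),(102,148)]: print("stop",R(p,.142))
for p in [(12,12),(645,12)]: print("tray",C(p,.02))
S=lambda p,z:onz("scene",cr(p,4,255,200),z)
for p,z in [((289,82),.12),((58,48),.12)]: print("railS",S(p,z))
S=lambda p,z:onz("scene",cr(p,4,100,205),z)
for p in [(236,95),(252,70),(295,78),(285,105)]: print("blkS",S(p,.126))
E
```

```text
blk [ 0.6011 -0.1871  0.126 ]
blk [ 0.5991 -0.2151  0.126 ]
blk [ 0.573  -0.2118  0.126 ]
blk [ 0.5754 -0.1834  0.126 ]
bridge [ 0.6134 -0.1727  0.082 ]
bridge [ 0.5664 -0.1691  0.082 ]
bridge [ 0.5617 -0.2256  0.082 ]
bridge [ 0.6079 -0.2316  0.082 ]
finger [ 0.5191 -0.1829  0.016 ]
finger [ 0.517 -0.203  0.016]
finger [ 0.556  -0.2064  0.016 ]
finger [ 0.5597 -0.1868  0.016 ]
rail [0.5325 0.1951 0.12  ]
rail [0.5072 0.0492 0.12  ]
rail [0.5507 0.2813 0.12  ]
rail [0.5537 0.296  0.132 ]
rail [0.5531 0.2801 0.132 ]
stop [0.5864 0.3185 0.142 ]
stop [0.5805 0.2893 0.142 ]
stop [0.5287 0.2994 0.142 ]
stop [0.5346 0.3256 0.142 ]
tray [ 0.6722 -0.0226  0.02  ]
tray [ 0.6844 -0.3615  0.02  ]
railS [0.5316 0.1965 0.12  ]
railS [0.5071 0.0519 0.12  ]
blkS [ 0.5965 -0.2105  0.126 ]
blkS [ 0.5732 -0.2063  0.126 ]
blkS [ 0.5786 -0.1785  0.126 ]
blkS [ 0.6031 -0.1793  0.126 ]
```

```bash
python3 - <<'E'
from h import *
np.set_printoptions(precision=4,suppress=True,linewidth=200)
yaw=np.radians(-10.6);ex=np.array([np.cos(yaw),np.sin(yaw),0]);ey=np.array([-np.sin(yaw),np.cos(yaw),0])
o=np.array([.5335,.1955,0])
offs=np.arange(-40,41,2)/1000
print(offs*1000)
for n in("top","scene"):
    im=cv2.cvtColor(cv2.imread(f"pics/{n}0.png"),cv2.COLOR_BGR2GRAY).astype(np.float32)
    for y in(-.14,-.1,-.07,-.03,.03,.06):
        uv=proj(n,[o+ex*x+ey*y+[0,0,.12] for x in offs]).astype(np.float32)
        print(n,y,cv2.remap(im,uv[:,0],uv[:,1],cv2.INTER_LINEAR).ravel().astype(int))
# base plate orientation, stop face
E
python3 - <<'E'
import cv2,numpy as np
a=cv2.imread("pics/top0.png")[115:190,85:245]
cv2.imwrite("pics/c4.png",cv2.resize(a[0:50,0:75],None,fx=10,fy=10,interpolation=cv2.INTER_NEAREST))
E
```

```text
[-40. -38. -36. -34. -32. -30. -28. -26. -24. -22. -20. -18. -16. -14. -12. -10.  -8.  -6.  -4.  -2.   0.   2.   4.   6.   8.  10.  12.  14.  16.  18.  20.  22.  24.  26.  28.  30.  32.  34.  36.
  38.  40.]
top -0.14 [105  99  97  93  85  85  83  82  82  75  55  41  38  37  42  54  64 111 136 165 179 161 141 104  89  95 101 103 106 100  97 101 118 151 153 155 152 152 155 156 155]
top -0.1 [100  99  96  96  88  84  83  81  83  80  80  88  98  99  99  81  74  98 135 155 182 162 141 104  70  96  99  98  97  97  97  98  83 124 154 156 155 155 156 155 155]
top -0.07 [100  99  97  97  92  83  82  82  82  82  82  84  97  97  96  83  73  92 133 153 171 166 143 114  62  85  99  99  97  99  98  98  86 101 153 154 154 154 153 150 152]
top -0.03 [ 97  97  97  96  97  84  81  81  81  81  80  89  94  95  94  85  67  96 128 151 168 168 146 111  91  94  95  98  97  95  94  95 102 130 148 152 151 152 152 153 155]
top 0.03 [ 96  94  95  95  92  83  77  77  79  79  77  78  91  92  90  83  74  78 122 143 156 158 149 129  75  69  85  93  93  91  90  91  93 106 152 157 158 158 157 155 152]
top 0.06 [ 89 
[... 525 characters left out ...]
07 [176 175 175 175 174 174 174 175 176 177 177 177 177 177 176 175 175 176 178 180 180 176 167 153 137 118 102  89  80  77  75  75  75  75  76  79  86  97 113 133 148]
scene -0.03 [108 124 140 153 167 170 172 164 153 137 117 101  88  82  81  87  99 115 134 151 163 167 162 152 136 120 102  90  81  76  74  73  73  74  74  77  82  95 110 128 146]
scene 0.03 [177 177 176 175 175 176 176 177 177 178 177 177 177 177 178 178 178 178 178 179 177 175 164 155 139 122 107  93  84  77  75  73  73  73  75  78  83  95 111 130 150]
scene 0.06 [174 174 174 174 175 175 175 176 176 176 176 176 176 176 175 175 176 176 177 177 175 173 164 154 139 124 109  94  86  79  77  75  75  75  76  79  83  96 111 129 149]
```

View pics/c4.png

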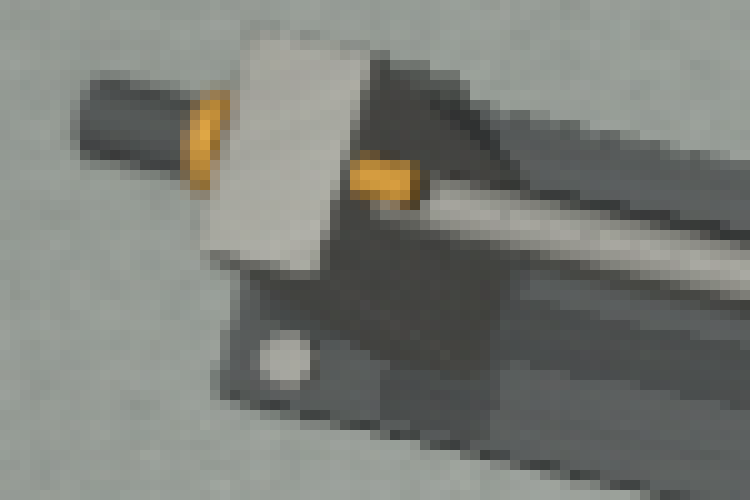

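```bash
cat >> h.py <<'E'
from scipy.spatial.transform import Rotation as Ro
np.set_printoptions(precision=4,suppress=True,linewidth=160)
def goto(p,yaw):
    """tool y down, tool x along +-(carrier y). returns tool-frame delta"""
    s=robot.get_state();R=Ro.from_quat(s["tool_rot"])
    best=None
    for sg in(1,-1):
        x=sg*np.array([-np.sin(yaw),np.cos(yaw),0]);y=np.array([0,0,-1.]);z=np.cross(x,y)
        G=Ro.from_matrix(np.c_[x,y,z]);d=(R.inv()*G).as_rotvec()
        if best is None or np.linalg.norm(d)<np.linalg.norm(best[1]): best=(G,d,sg)
    w=np.array(p)-s["eef_pos"]
    print("t",s["clock"],"pos",s["eef_pos"],"F",s["force"],"wT",s["wrist_torque"],"grip",s["gripper_width"])
    print("toolaxes\n",R.as_matrix());print("j",s["joint_pos"])
    print("world d",w,"tool d",R.inv().apply(w),"rot",best[1],"sg",best[2],"tool d after rot",best[0].inv().apply(w))
E
python3 - <<'E'
from h import *
goto([.587,-.199,.2],-.096)
E
```

```text
t 0.1 pos [ 0.1559 -0.5009  0.2387] F [-0.9771  0.9545  0.6626] wT [0.0298 0.0011 0.0203] grip 0.08492597115391985
toolaxes
 [[ 0.2972 -0.0004  0.9548]
 [-0.9548  0.0012  0.2972]
 [-0.0013 -1.      0.    ]]
j [-1.269   0.2387 -0.0142  1.3192  0.      1.5708]
world d [ 0.4311  0.3019 -0.0387] tool d [-0.1601  0.039   0.5013] rot [ 0.0002  0.3978 -0.0013] sg -1 tool d after rot [-0.3419  0.0387  0.4001]
```

Emit:
{"api": "servo_tool", "payload": {"increments": [[[-0.01, 0, 0.0313, 0, 0, 0, 0.07], [-0.01, 0, 0.0313, 0, 0, 0, 0.07], [-0.01, 0, 0.0313, 0, 0, 0, 0.07], [-0.01, 0, 0.0313, 0, 0, 0, 0.07], [-0.01, 0, 0.0313, 0, 0, 0, 0.07], [-0.01, 0, 0.0313, 0, 0, 0, 0.07], [-0.01, 0, 0.0313, 0, 0, 0, 0.07], [-0.01, 0, 0.0313, 0, 0, 0, 0.07], [-0.01, 0, 0.0313, 0, 0, 0, 0.07], [-0.01, 0, 0.0313, 0, 0, 0, 0.07], [-0.01, 0, 0.0313, 0, 0, 0, 0.07], [-0.01, 0, 0.0313, 0, 0, 0, 0.07], [-0.01, 0, 0.0313, 0, 0, 0, 0.07], [-0.01, 0, 0.0313, 0, 0, 0, 0.07], [-0.01, 0, 0.0313, 0, 0, 0, 0.07], [-0.01, 0, 0.0313, 0, 0, 0, 0.07]]], "grip_force": 60}}

```text
clock: 1.43
eef_pos: [0.5877, -0.1983, 0.2389]
tool_rot: [0.57, -0.419, 0.419, -0.569]
force: [0.8, -0.1, 0.7]
gripper_width: 0.07
```

```bash
python3 - <<'E'
from h import *
goto([.587,-.199,.2],-.096)
E
```

```text
t 1.4333 pos [ 0.5877 -0.1983  0.2389] F [ 0.7816 -0.0788  0.7123] wT [-0.0107 -0.0188  0.0417] grip 0.0699801318521141
toolaxes
 [[ 0.2974 -0.0007  0.9548]
 [-0.9548  0.0003  0.2974]
 [-0.0005 -1.     -0.0006]]
j [-0.3255  0.4061  0.2308  1.3962  0.      2.5142]
world d [-0.0007 -0.0007 -0.0389] tool d [ 0.0004  0.0389 -0.0008] rot [ 0.0006  0.3979 -0.0003] sg -1 tool d after rot [ 0.0007  0.0389 -0.0006]
```

Emit:
{"api": "servo_tool", "payload": {"increments": [[[0, 0, 0, 0, -0.12, 0, 0.07], [0, 0, 0, 0, -0.12, 0, 0.07], [0, 0, 0, 0, -0.12, 0, 0.07], [0, 0, 0, 0, -0.12, 0, 0.07], [0, 0, 0, 0, -0.12, 0, 0.07], [0, 0, 0, 0, -0.12, 0, 0.07], [0, 0, 0, 0, -0.12, 0, 0.07], [0, 0, 0, 0, -0.12, 0, 0.07], [0, 0, 0, 0, -0.12, 0, 0.07], [0, 0, 0, 0, -0.12, 0, 0.07], [0, 0, 0, 0, -0.12, 0, 0.07], [0, 0, 0, 0, -0.12, 0, 0.07], [0, 0, 0, 0, -0.12, 0, 0.07], [0, 0, 0, 0, -0.12, 0, 0.07], [0, 0, 0, 0, -0.12, 0, 0.07], [0, 0, 0, 0, -0.12, 0, 0.07], [0, 0, 0, 0, -0.12, 0, 0.07], [0, 0, 0, 0, -0.12, 0, 0.07], [0, 0, 0, 0, -0.12, 0, 0.07], [0, 0, 0, 0, -0.12, 0, 0.07]]]}}

```text
clock: 3.1
eef_pos: [0.5864, -0.1995, 0.2388]
tool_rot: [-0.596, -0.38, 0.381, 0.596]
force: [-0.1, 0.8, -0.6]
gripper_width: 0.0702
```

Emit:
{"api": "servo_tool", "payload": {"increments": [[[0, 0, 0, 0, -0.12, 0, 0.07], [0, 0, 0, 0, -0.12, 0, 0.07], [0, 0, 0, 0, -0.104, 0, 0.07], [0, 0, 0, 0, 0, 0, 0.07]]]}}

```text
clock: 3.43
eef_pos: [0.5865, -0.1995, 0.2388]
tool_rot: [-0.522, -0.477, 0.477, 0.523]
force: [0.5, 0.1, 0.5]
gripper_width: 0.0701
```

```bash
python3 - <<'E'
from h import *
goto([.587,-.199,.099],-.096)
for n in("scene","top"):
    cv2.imwrite(f"pics/{n}1.png",robot.get_image(n))
a=cv2.imread("pics/top1.png");s=cv2.imread("pics/scene1.png")
cv2.imwrite("pics/c5.png",np.hstack([cv2.resize(a[90:190,280:380],(400,400),interpolation=cv2.INTER_CUBIC),cv2.resize(s[170:270,120:220],(400,400),interpolation=cv2.INTER_CUBIC)]))
E
```

```text
t 3.4333 pos [ 0.5865 -0.1995  0.2388] F [0.4657 0.1161 0.4601] wT [-0.0161  0.0213  0.015 ] grip 0.0701038242826805
toolaxes
 [[ 0.091  -0.0009 -0.9959]
 [ 0.9959  0.0004  0.091 ]
 [ 0.0003 -1.      0.0009]]
j [-0.328   0.4049  0.2287  1.3956  0.0001 -0.2369]
world d [ 0.0005  0.0005 -0.1398] tool d [ 0.0005  0.1398 -0.0006] rot [-0.0009  0.0049  0.0003] sg 1 tool d after rot [ 0.0006  0.1398 -0.0005]
```

View pics/c5.png

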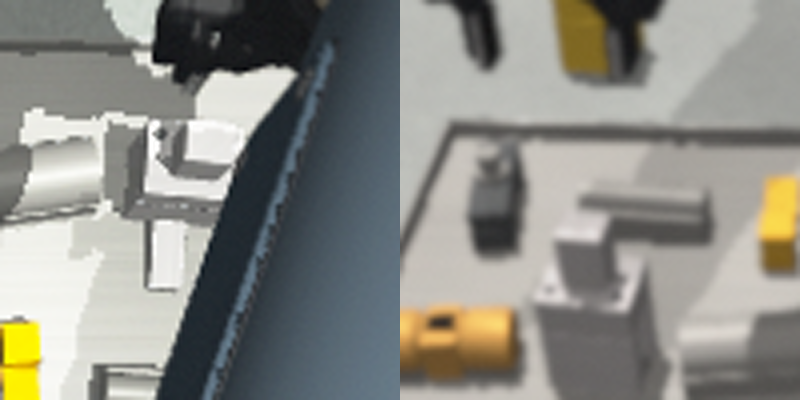

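Emit:
{"api": "servo_tool", "payload": {"increments": [[[0, 0.02, 0, 0, 0, 0, 0.07], [0, 0.02, 0, 0, 0, 0, 0.07], [0, 0.02, 0, 0, 0, 0, 0.07], [0, 0.02, 0, 0, 0, 0, 0.07], [0, 0.015, 0, 0, 0, 0, 0.07], [0, 0, 0, 0, 0, 0, 0.07]]]}}

```text
clock: 4.03
eef_pos: [0.5849, -0.199, 0.1409]
tool_rot: [-0.522, -0.474, 0.476, 0.526]
force: [-0.8, 0.5, -0.6]
gripper_width: 0.0702
```

```bash
python3 - <<'E'
from h import *
goto([.587,-.199,.099],-.096)
cv2.imwrite(f"pics/scene2.png",robot.get_image("scene"))
s=cv2.imread("pics/scene2.png")
cv2.imwrite("pics/c6.png",cv2.resize(s[170:290,110:230],(600,600),interpolation=cv2.INTER_CUBIC))
print(proj("scene",[[.5865,-.1995,.143],[.587,-.199,.126]]))
E
```

```text
t 4.0333 pos [ 0.5849 -0.199   0.1409] F [-0.8005  0.4689 -0.6303] wT [ 0.0173  0.0329 -0.0165] grip 0.07017140347519597
toolaxes
 [[ 0.0989 -0.0051 -0.9951]
 [ 0.9951  0.0018  0.0989]
 [ 0.0013 -1.      0.0053]]
j [-0.328   0.4447  0.0392  1.1708  0.0001 -0.2289]
world d [ 0.0021 -0.     -0.0419] tool d [ 0.0002  0.0419 -0.0024] rot [-0.0053 -0.0031  0.0013] sg 1 tool d after rot [ 0.0002  0.0419 -0.0021]
[[163.2458 220.4342]
 [164.2653 226.0011]]
```

View pics/c6.png

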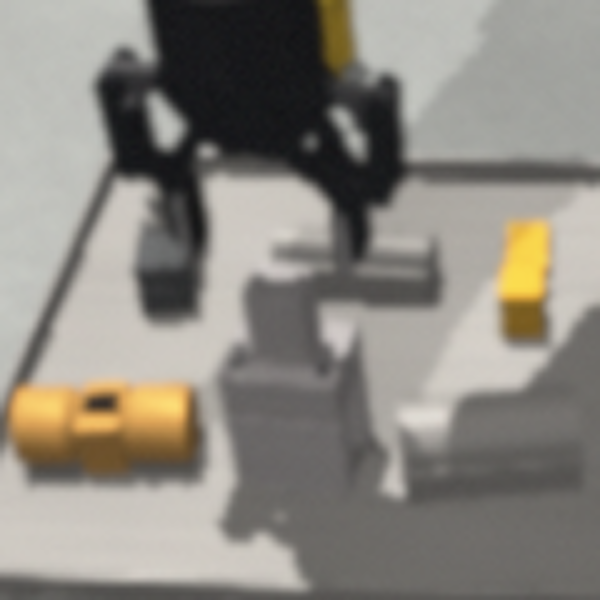

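The open fingers straddle the block in the scene crop: fingers at x≈195 and 355, block at 245–322, so it is off centre by about 3 mm. I'll nudge over, go down and close.

Emit:
{"api": "servo_tool", "payload": {"increments": [[[0.002, 0.014, -0.002, 0.005, 0, 0, 0.07], [0, 0.014, 0, 0, 0, 0, 0.07], [0, 0.01, 0, 0, 0, 0, 0.07], [0, 0.004, 0, 0, 0, 0, 0.07], [0, 0, 0, 0, 0, 0, 0.07]]]}}

```text
clock: 4.5
eef_pos: [0.5883, -0.1976, 0.1015]
tool_rot: [-0.522, -0.474, 0.477, 0.525]
force: [-0.3, 0.5, 1.0]
gripper_width: 0.0703
```

```bash
python3 - <<'E'
from h import *
goto([.587,-.198,.099],-.096)
E
```

```text
t 4.5 pos [ 0.5883 -0.1976  0.1015] F [-0.3435  0.4957  0.9966] wT [0.0131 0.0032 0.0259] grip 0.07027508086065047
toolaxes
 [[ 0.0961 -0.0063 -0.9953]
 [ 0.9954  0.001   0.0961]
 [ 0.0004 -1.      0.0064]]
j [-0.3235  0.4759 -0.0152  1.086  -0.0011 -0.2272]
world d [-0.0013 -0.0004 -0.0025] tool d [-0.0005  0.0025  0.0013] rot [-0.0064 -0.0003  0.0004] sg 1 tool d after rot [-0.0005  0.0025  0.0013]
```

Emit:
{"api": "servo_tool", "payload": {"increments": [[[0, 0.001, 0, -0.006, 0, 0, 0.05], [0, 0, 0.001, 0, 0, 0, 0.03], [0, 0, 0, 0, 0, 0, 0.02], [0, 0, 0, 0, 0, 0, 0.02], [0, 0, 0, 0, 0, 0, 0.02], [0, 0, 0, 0, 0, 0, 0.02], [0, 0, 0, 0, 0, 0, 0.02], [0, 0, 0, 0, 0, 0, 0.02]]], "grip_force": 80}}

```text
clock: 5.17
eef_pos: [0.5879, -0.198, 0.1023]
tool_rot: [0.524, 0.476, -0.475, -0.523]
force: [-2.6, -0.5, 6.8]
gripper_width: 0.029
```

Emit:
{"api": "servo_tool", "payload": {"increments": [[[0, -0.005, 0, 0, 0, 0, 0.02], [0, -0.01, 0, 0, 0, 0, 0.02], [0, -0.015, 0, 0, 0, 0, 0.02], [0, 0, 0, 0, 0, 0, 0.02]]]}}

```text
clock: 5.5
eef_pos: [0.5888, -0.198, 0.134]
tool_rot: [0.525, 0.476, -0.475, -0.522]
force: [1.2, -0.7, -5.9]
gripper_width: 0.029
```

```bash
python3 - <<'E'
from h import *
goto([.587,-.198,.25],-.192)
cv2.imwrite(f"pics/scene3.png",robot.get_image("scene"))
s=cv2.imread("pics/scene3.png")
cv2.imwrite("pics/c7.png",cv2.resize(s[170:290,110:230],(600,600),interpolation=cv2.INTER_CUBIC))
E
```

```text
t 5.5 pos [ 0.5888 -0.198   0.134 ] F [ 1.1789 -0.6984 -5.9246] wT [-0.091  -0.1418 -0.0053] grip 0.028973962047798094
toolaxes
 [[ 0.0956  0.004  -0.9954]
 [ 0.9954 -0.0009  0.0956]
 [-0.0005 -1.     -0.0041]]
j [-0.3246  0.4476  0.0255  1.1445  0.0004 -0.2288]
world d [-0.0018  0.      0.116 ] tool d [-0.0002 -0.116   0.0013] rot [ 0.0041  0.0962 -0.0003] sg 1 tool d after rot [-0.0003 -0.116   0.0018]
```

View pics/c7.png

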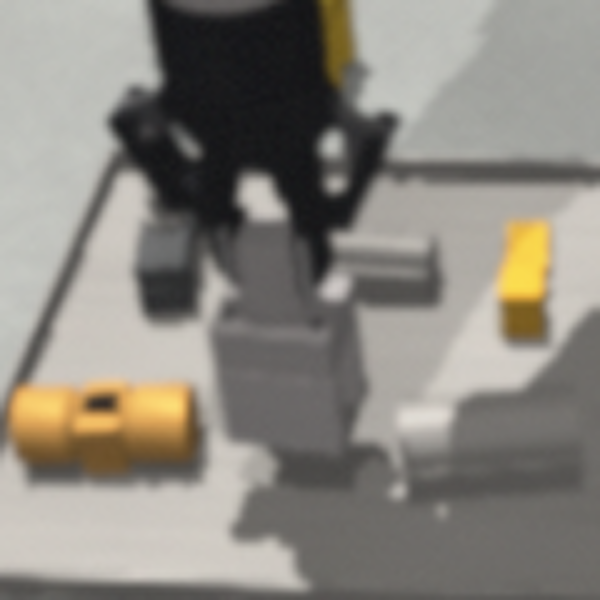

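Emit:
{"api": "servo_tool", "payload": {"increments": [[[0, -0.02, 0, 0, 0, 0, 0.02], [0, -0.025, 0, 0, 0, 0, 0.02], [0, -0.025, 0, 0, 0, 0, 0.02], [0, -0.025, 0, 0, 0, 0, 0.02], [0, -0.015, 0, 0, 0, 0, 0.02], [0, -0.006, 0, 0.004, 0.032, 0, 0.02], [0, 0, 0, 0, 0.032, 0, 0.02], [0, 0, 0, 0, 0.032, 0, 0.02], [0, 0, 0, 0, 0, 0, 0.02]]]}}

```text
clock: 6.3
eef_pos: [0.5874, -0.1976, 0.2465]
tool_rot: [-0.545, -0.449, 0.45, 0.547]
force: [0.8, -0.3, -4.5]
gripper_width: 0.0287
```

```bash
python3 - <<'E'
from h import *
goto([.5192,.1172,.25],-.192)
E
```

```text
t 6.3 pos [ 0.5874 -0.1976  0.2465] F [ 0.7808 -0.2946 -4.5165] wT [ 0.0451 -0.0671 -0.0067] grip 0.028688802907405466
toolaxes
 [[ 0.192  -0.004  -0.9814]
 [ 0.9814  0.0008  0.192 ]
 [ 0.     -1.      0.004 ]]
j [-0.3243  0.4062  0.2505  1.419  -0.0005 -0.1311]
world d [-0.0682  0.3148  0.0035] tool d [ 0.2958 -0.0029  0.1274] rot [-0.004  -0.0012  0.0001] sg 1 tool d after rot [ 0.296  -0.0035  0.127 ]
```

Emit:
{"api": "servo_tool", "payload": {"increments": [[[0.012, 0, 0.005, 0, 0, 0, 0.02], [0.021, 0, 0.009, 0, 0, 0, 0.02], [0.021, 0, 0.009, 0, 0, 0, 0.02], [0.021, 0, 0.009, 0, 0, 0, 0.02], [0.021, 0, 0.009, 0, 0, 0, 0.02], [0.021, 0, 0.009, 0, 0, 0, 0.02], [0.021, 0, 0.009, 0, 0, 0, 0.02], [0.021, 0, 0.009, 0, 0, 0, 0.02], [0.021, 0, 0.009, 0, 0, 0, 0.02], [0.021, 0, 0.009, 0, 0, 0, 0.02], [0.021, 0, 0.009, 0, 0, 0, 0.02], [0.021, 0, 0.009, 0, 0, 0, 0.02], [0.021, 0, 0.009, 0, 0, 0, 0.02], [0.021, 0, 0.009, 0, 0, 0, 0.02], [0.011, 0, 0.005, 0, 0, 0, 0.02], [0, 0, 0, 0, 0, 0, 0.02], [0, 0, 0, 0, 0, 0, 0.02]]]}}

```text
clock: 7.72
eef_pos: [0.5189, 0.1175, 0.2474]
tool_rot: [-0.544, -0.449, 0.451, 0.546]
force: [0.1, -0.9, -5.3]
gripper_width: 0.029
```

```bash
python3 - <<'E'
from h import *
goto([.5192,.1172,.23],-.192)
for n in("scene","top"):
    cv2.imwrite(f"pics/{n}4.png",robot.get_image(n))
a=cv2.imread("pics/top4.png");s=cv2.imread("pics/scene4.png")
cv2.imwrite("pics/c8.png",np.hstack([cv2.resize(a[90:210,130:230],(400,480),interpolation=cv2.INTER_CUBIC),cv2.resize(s[150:270,260:360],(400,480),interpolation=cv2.INTER_CUBIC)]))
E
```

```text
t 7.7167 pos [0.5189 0.1175 0.2474] F [ 0.0818 -0.8857 -5.2965] wT [-0.0881 -0.0339 -0.019 ] grip 0.029015184876056737
toolaxes
 [[ 0.1885 -0.0034 -0.9821]
 [ 0.9821 -0.      0.1885]
 [-0.0007 -1.      0.0034]]
j [0.2223 0.2503 0.0237 1.3475 0.0007 0.412 ]
world d [ 0.0003 -0.0003 -0.0174] tool d [-0.0003  0.0174 -0.0004] rot [-0.0034  0.0024 -0.0007] sg 1 tool d after rot [-0.0003  0.0174 -0.0004]
```

View pics/c8.png

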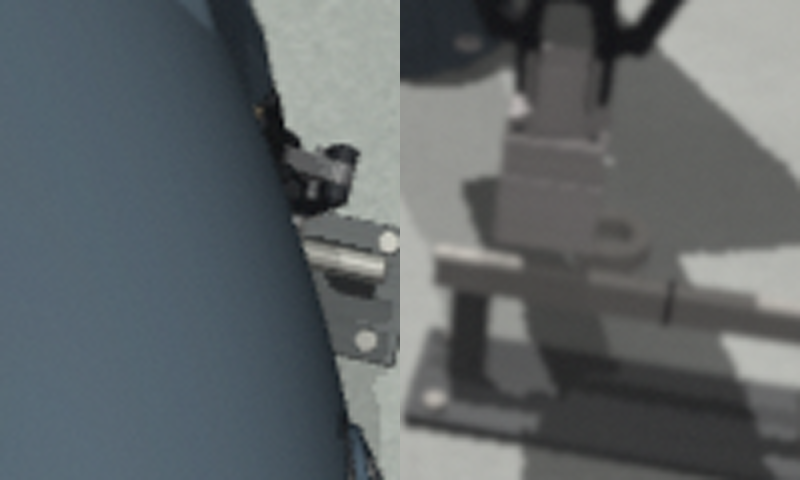

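```bash
python3 - <<'E'
from h import *
s=cv2.imread("pics/scene4.png")
cv2.imwrite("pics/c9.png",cv2.resize(s[145:220,265:335],None,fx=8,fy=8,interpolation=cv2.INTER_CUBIC))
E
```

```text
(no output)
```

View pics/c9.png

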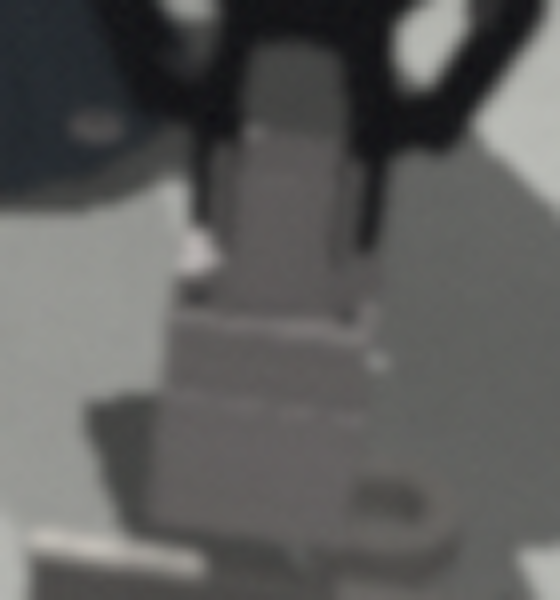

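```bash
python3 - <<'E'
from h import *
yaw=-.192
ex=np.array([np.cos(yaw),np.sin(yaw),0]);ey=np.array([-np.sin(yaw),np.cos(yaw),0])
t=np.array([.5189,.1175,.2474]);o=np.array([.5345,.1958,0])
for dz in(.096,.098,.1):
  for p,z in[((170,318),.078),((368,338),.078),((150,527),0),((245,135),.122),((348,140),.122)]:
    w=onz("scene",cr(p,8,265,145),t[2]-dz+z)
    print(dz,z,"rel TCP",(w-t)@ex,(w-t)@ey)
# predicted pixel checks of corners
for P in [(.024,-.03,.078),(.024,.03,.078),(.024,-.03,0)]:
    uv=proj("scene",[t-[0,0,.098]+ex*P[0]+ey*P[1]+np.array([0,0,P[2]])])[0];print(P,((uv-[265,145])+.5)*8-.5)
uv=proj("scene",[o-.15*ey+[0,0,.12]])[0];print("rail free end top",uv, "measured", cr((58,48),4,255,200))
E
```

```text
0.096 0.078 rel TCP 0.027255114474347288 -0.027010157177209566
0.096 0.078 rel TCP 0.022320527031997155 0.029763600077018393
0.096 0 rel TCP 0.02620550642359142 -0.027784607550869013
0.096 0.122 rel TCP -0.0063991745943721935 -0.013760668819448622
0.096 0.122 rel TCP -0.011677826719926183 0.01546753115534728
0.098 0.078 rel TCP 0.024359866761063574 -0.02734999897334191
0.098 0.078 rel TCP 0.019405425163088075 0.02965218568746044
0.098 0 rel TCP 0.02369929799224452 -0.02808104911799443
0.098 0.122 rel TCP -0.009724143187721477 -0.014075027596485963
0.098 0.122 rel TCP -0.015026096321227011 0.01528219139752621
0.1 0.078 rel TCP 0.021464619047779968 -0.02768984076947423
0.1 0.078 rel TCP 0.01649032329417887 0.029540771297902522
0.1 0 rel TCP 0.021193089560897622 -0.028377490685119834
0.1 0.122 rel TCP -0.013049111781070533 -0.01438938637352329
0.1 0.122 rel TCP -0.018374365922527728 0.015096851639705164
(0.024, -0.03, 0.078) [161.1769 315.9553]
(0.024, 0.03, 0.078) [367.4157 347.0899]
(0.024, -0.03, 0) [143.6261 526.5926]
rail free end top [267.8252 211.2805] measured (269.125, 211.625)
```

```bash
python3 - <<'E'
from h import *
yaw=-.19
ex=np.array([np.cos(yaw),np.sin(yaw),0]);ey=np.array([-np.sin(yaw),np.cos(yaw),0])
t=np.array([.5189,.1175,.2474])
im=cv2.cvtColor(cv2.imread("pics/scene4.png"),cv2.COLOR_BGR2GRAY).astype(np.float32)
z=t[2]-.098
for name,zz,offs in(("topedge",.078,np.arange(4,34,2)),("seam",.05,np.arange(8,40,2)),("bottom",0,np.arange(8,40,2))):
    print(name,offs)
    for y in(-.022,-.015,-.008,0,.008,.015,.022):
        uv=proj("scene",[t*[1,1,0]+ex*x/1000+ey*y+[0,0,z+zz] for x in offs]).astype(np.float32)
        print(y,cv2.remap(im,uv[:,0],uv[:,1],cv2.INTER_CUBIC).ravel().astype(int))
E
```

```text
topedge [ 4  6  8 10 12 14 16 18 20 22 24 26 28 30 32]
-0.022 [ 86  74  70  65  64  72  83  96 103 107 106 101  97  93  91]
-0.015 [ 84  83  82  82  84  86  91  97 103 105 104 101  96  93  91]
-0.008 [ 89  88  87  86  84  86  92  99 105 108 107 102  97  93  91]
0 [ 90  89  87  87  88  91  96 102 106 106 102  98  94  91  91]
0.008 [ 88  87  86  88  91  98 106 112 115 114 109 102  97  93  91]
0.015 [ 85  86  89  92  98 105 111 115 114 110 103  97  94  91  91]
0.022 [ 81  78  75  76  82  91 102 109 113 112 108 101  95  93  91]
seam [ 8 10 12 14 16 18 20 22 24 26 28 30 32 34 36 38]
-0.022 [ 91  90  90  90  93  95  98 101 101  99  97  95  94  95  95  96]
-0.015 [92 91 91 91 92 94 97 98 99 98 97 96 96 95 95 95]
-0.008 [ 92  92  92  91  92  94  97 100 101 100  98  96  95  95  96  96]
0 [ 90  91  92  93  94  97  99 101 100  99  97  96  96  95  95  96]
0.008 [ 92  91  91  91  93  95  98 101 102 100  99  98  97  96  97  97]
0.015 [ 90  90  92  93  95  98 100 102 101  99  97  96  96  96  96  97]
0.022 [92 91 91 91 93 95 98 98 98 97 97 97 97 97 97 97]
bottom [ 8 10 12 14 16 18 20 22 24 26 28 30 32 34 36 38]
-0.022 [ 96  96  95  95  94  90  86  80  76  78  86 101 119 137 147 150]
-0.015 [ 95  95  95  95  94  92  86  79  74  74  82  95 117 136 150 152]
-0.008 [96 96 96 95 94 91 87 80 75 71 70 72 76 83 91 96]
0 [96 96 96 96 94 90 84 79 73 70 69 70 70 70 71 72]
0.008 [96 97 96 96 94 91 86 80 76 71 69 67 68 69 71 73]
0.015 [96 96 97 97 96 93 91 89 86 82 78 75 71 70 72 74]
0.022 [96 96 96 95 94 90 86 82 80 80 81 80 79 78 77 76]
```

Emit:
{"api": "servo_tool", "payload": {"increments": [[[0, 0.01, 0, -0.0034, 0, 0, 0.02], [0, 0.01, 0, 0, 0, 0, 0.02], [0, 0.006, 0, 0, 0, 0, 0.02], [0, 0.003, 0, 0, 0, 0, 0.02], [0, 0.003, 0, 0, 0, 0, 0.02], [0, 0.002, 0, 0, 0, 0, 0.02], [0, 0, 0, 0, 0, 0, 0.02]]]}}

```text
clock: 8.4
eef_pos: [0.5192, 0.117, 0.2133]
tool_rot: [0.546, 0.45, -0.45, -0.546]
force: [0.4, 0.2, -6.3]
gripper_width: 0.029
```

```bash
python3 - <<'E'
from h import *
goto([.5192,.1172,.168],-.192)
cv2.imwrite("pics/scene5.png",robot.get_image("scene"))
s=cv2.imread("pics/scene5.png")
cv2.imwrite("pics/c10.png",cv2.resize(s[155:230,260:335],None,fx=8,fy=8,interpolation=cv2.INTER_CUBIC))
E
```

```text
t 8.4 pos [0.5192 0.117  0.2133] F [ 0.417   0.1928 -6.2568] wT [-0.0019 -0.055  -0.0249] grip 0.029021471309398052
toolaxes
 [[ 0.1908 -0.0001 -0.9816]
 [ 0.9816 -0.0003  0.1908]
 [-0.0003 -1.      0.0001]]
j [ 0.2217  0.2605 -0.05    1.2605 -0.0003  0.4137]
world d [-0.      0.0002 -0.0453] tool d [0.0003 0.0453 0.0001] rot [-0.0001  0.0001 -0.0003] sg 1 tool d after rot [0.0002 0.0453 0.0001]
```

View pics/c10.png

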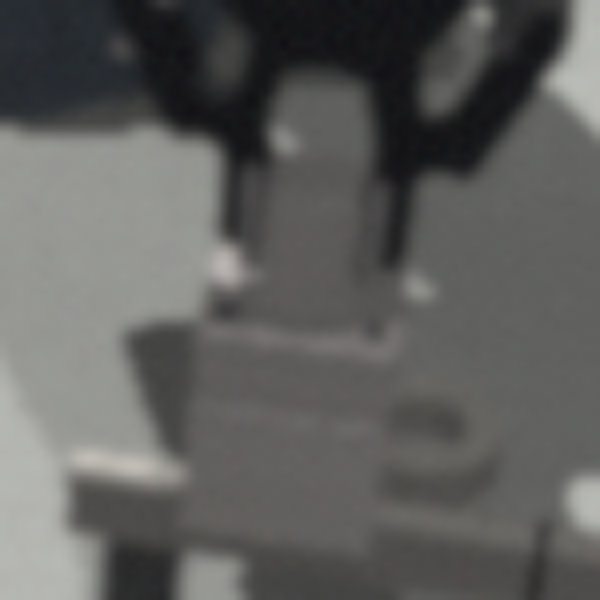

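The far leg now hangs in front of the rail face (lower edge at crop (190–370, 545)), with no contact force. I'll continue down.

Emit:
{"api": "servo_tool", "payload": {"increments": [[[0, 0.003, 0, 0, 0, 0, 0.02], [0, 0.004, 0, 0, 0, 0, 0.02], [0, 0.004, 0, 0, 0, 0, 0.02], [0, 0.004, 0, 0, 0, 0, 0.02], [0, 0.003, 0, 0, 0, 0, 0.02], [0, 0, 0, 0, 0, 0, 0.02]]]}}

```text
clock: 8.95
eef_pos: [0.5188, 0.117, 0.1948]
tool_rot: [-0.545, -0.449, 0.45, 0.546]
force: [0.1, 0.4, -6.1]
gripper_width: 0.029
```

Emit:
{"api": "servo_tool", "payload": {"increments": [[[0, 0.004, 0, 0, 0, 0, 0.02], [0, 0.006, 0, 0, 0, 0, 0.02], [0, 0.005, 0, 0, 0, 0, 0.02], [0, 0.003, 0, 0, 0, 0, 0.02], [0, 0.002, 0, 0, 0, 0, 0.02], [0, 0, 0, 0, 0, 0, 0.02]]]}}

```text
clock: 9.45
eef_pos: [0.519, 0.117, 0.175]
tool_rot: [-0.546, -0.45, 0.45, 0.546]
force: [0.4, -0.1, -3.8]
gripper_width: 0.0287
```

Emit:
{"api": "servo_tool", "payload": {"increments": [[[0, 0.002, 0, 0, 0, 0, 0.02], [0, 0.001, 0, 0, 0, 0, 0.02], [0, 0.001, 0, 0, 0, 0, 0.02], [0, 0.001, 0, 0, 0, 0, 0.02], [0, 0, 0, 0, 0, 0, 0.02]]]}}

```text
clock: 9.87
eef_pos: [0.5192, 0.1171, 0.1705]
tool_rot: [0.546, 0.45, -0.45, -0.545]
force: [-0.8, 0.5, -6.1]
gripper_width: 0.029
```

Emit:
{"api": "servo_tool", "payload": {"increments": [[[0, 0.001, 0, 0, 0, 0, 0.02], [0, 0.001, 0, 0, 0, 0, 0.02], [0, 0, 0, 0, 0, 0, 0.02]]]}}

```text
clock: 10.12
eef_pos: [0.5192, 0.1171, 0.1685]
tool_rot: [0.546, 0.45, -0.45, -0.545]
force: [1.2, -0.2, -4.9]
gripper_width: 0.0289
```

Emit:
{"api": "servo_tool", "payload": {"increments": [[[0, 0.001, 0, 0, 0, 0, 0.02], [0, 0.0005, 0, 0, 0, 0, 0.02], [0, 0, 0, 0, 0, 0, 0.02]]]}}

```text
clock: 10.37
eef_pos: [0.5194, 0.1171, 0.1681]
tool_rot: [0.546, 0.45, -0.449, -0.545]
force: [-3.3, -1.6, 4.7]
gripper_width: 0.0288
```

Emit:
{"api": "servo_tool", "payload": {"increments": [[[0, 0.0005, 0, 0, 0, 0, 0.02], [0, 0.0005, 0, 0, 0, 0, 0.02], [0, 0, 0, 0, 0, 0, 0.02]]]}}

```text
clock: 10.62
eef_pos: [0.5195, 0.117, 0.1681]
tool_rot: [0.546, 0.45, -0.449, -0.545]
force: [-5.5, -3.1, 14.7]
gripper_width: 0.0287
```

Emit:
{"api": "servo_tool", "payload": {"increments": [[[0, -0.0007, 0, 0, 0, 0, 0.02], [0, 0, 0, 0, 0, 0, 0.02], [0, 0, 0, 0, 0, 0, 0.02]]]}}

```text
clock: 10.87
eef_pos: [0.5194, 0.117, 0.1681]
tool_rot: [0.546, 0.45, -0.449, -0.545]
force: [-4.0, -1.9, 9.8]
gripper_width: 0.0288
```

```bash
python3 - <<'E'
from h import *
goto([.5192,.1172,.168],-.192)
cv2.imwrite("pics/scene6.png",robot.get_image("scene"));cv2.imwrite("pics/top6.png",robot.get_image("top"))
s=cv2.imread("pics/scene6.png");a=cv2.imread("pics/top6.png")
cv2.imwrite("pics/c11.png",np.hstack([cv2.resize(s[165:265,255:355],(400,400),interpolation=cv2.INTER_CUBIC),cv2.resize(a[90:190,130:230],(400,400),interpolation=cv2.INTER_CUBIC)]))
E
```

```text
t 10.8667 pos [0.5194 0.117  0.1681] F [-4.0121 -1.8688  9.8015] wT [-0.2854  0.9954  0.0752] grip 0.02884751366050169
toolaxes
 [[ 0.1907  0.0018 -0.9817]
 [ 0.9817 -0.0001  0.1907]
 [ 0.0003 -1.     -0.0017]]
j [ 0.2218  0.2831 -0.1378  1.1482 -0.0005  0.4137]
world d [-0.0002  0.0002 -0.0001] tool d [0.0001 0.0001 0.0003] rot [0.0017 0.0002 0.0003] sg 1 tool d after rot [0.0001 0.0001 0.0003]
```

View pics/c11.png

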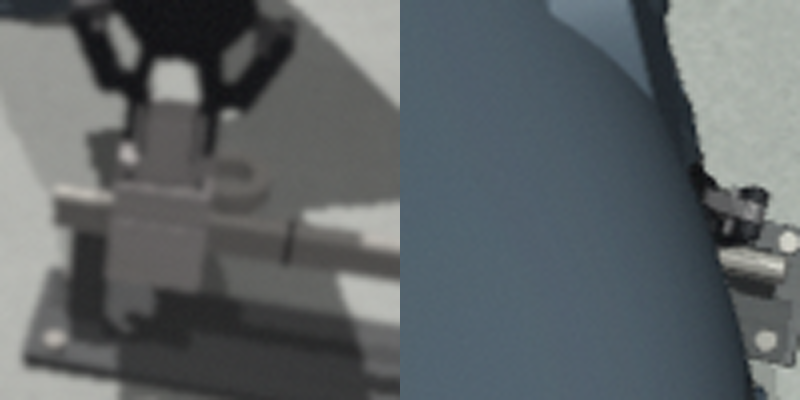

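Emit:
{"api": "servo_tool", "payload": {"increments": [[[0.003, -0.001, 0, 0, 0, 0, 0.02], [0.006, 0, 0, 0, 0, 0, 0.02], [0.01, 0, 0, 0, 0, 0, 0.02], [0.01, 0, 0, 0, 0, 0, 0.02], [0.01, 0, 0, 0, 0, 0, 0.02], [0.006, 0, 0, 0, 0, 0, 0.02], [0.003, 0, 0, 0, 0, 0, 0.02], [0, 0, 0, 0, 0, 0, 0.02]]]}}

```text
clock: 11.63
eef_pos: [0.5291, 0.1648, 0.1682]
tool_rot: [0.546, 0.45, -0.45, -0.545]
force: [-0.2, -2.8, 3.1]
gripper_width: 0.0292
```

```bash
python3 - <<'E'
from h import *
goto([.5402,.2253,.168],-.192)
E
```

```text
t 11.6333 pos [0.5291 0.1648 0.1682] F [-0.1782 -2.8406  3.0813] wT [-0.5414 -0.0126 -0.0513] grip 0.02921348419165958
toolaxes
 [[ 0.1902  0.0015 -0.9818]
 [ 0.9818 -0.0007  0.1902]
 [-0.0004 -1.     -0.0016]]
j [ 0.3026  0.319  -0.0853  1.1652 -0.0011  0.4939]
world d [ 0.0111  0.0605 -0.0002] tool d [0.0615 0.0001 0.0006] rot [ 0.0016  0.0007 -0.0004] sg 1 tool d after rot [0.0615 0.0002 0.0006]
```

Emit:
{"api": "servo_tool", "payload": {"increments": [[[0.004, 0, 0, 0, 0, 0, 0.02], [0.008, 0, 0, 0, 0, 0, 0.02], [0.01, 0, 0, 0, 0, 0, 0.02], [0.01, 0, 0, 0, 0, 0, 0.02], [0.01, 0, 0, 0, 0, 0, 0.02], [0.01, 0, 0, 0, 0, 0, 0.02], [0.006, 0, 0, 0, 0, 0, 0.02], [0.003, 0, 0, 0, 0, 0, 0.02], [0, 0, 0, 0, 0, 0, 0.02], [0, 0, 0, 0, 0, 0, 0.02]]]}}

```text
clock: 12.47
eef_pos: [0.5405, 0.2244, 0.1682]
tool_rot: [0.546, 0.45, -0.45, -0.545]
force: [-0.5, -2.8, 4.4]
gripper_width: 0.0288
```

```bash
python3 - <<'E'
from h import *
goto([.5345+.191*.05,.1958+.982*.05,.168],-.192)
cv2.imwrite("pics/scene7.png",robot.get_image("scene"))
s=cv2.imread("pics/scene7.png")
cv2.imwrite("pics/c12.png",cv2.resize(s[165:275,285:405],None,fx=5,fy=5,interpolation=cv2.INTER_CUBIC))
E
```

```text
t 12.4667 pos [0.5405 0.2244 0.1682] F [-0.4764 -2.7644  4.4219] wT [-0.6475  0.0101 -0.0139] grip 0.028779374937517838
toolaxes
 [[ 0.1905  0.0012 -0.9817]
 [ 0.9817 -0.0001  0.1905]
 [ 0.0002 -1.     -0.0012]]
j [ 0.3938  0.3704 -0.0074  1.1919 -0.0006  0.5855]
world d [ 0.0036  0.0205 -0.0002] tool d [0.0209 0.0002 0.0004] rot [0.0012 0.0003 0.0002] sg 1 tool d after rot [0.0209 0.0002 0.0004]
```

View pics/c12.png

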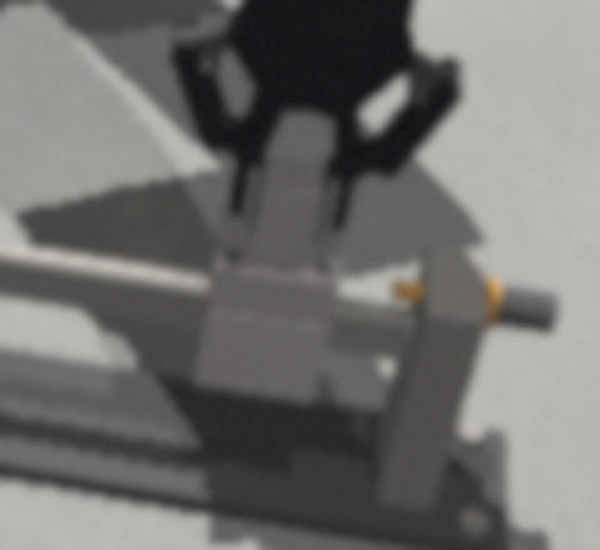

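The carrier is past the line and seated. Its end face is at crop x≈333 and the plunger tip at ≈393, about 27 mm away, which agrees with rail y≈0.029. I'll approach the plunger slowly.

Emit:
{"api": "servo_tool", "payload": {"increments": [[[0.004, 0, 0, 0, 0, 0, 0.02], [0.005, 0, 0, 0, 0, 0, 0.02], [0.005, 0, 0, 0, 0, 0, 0.02], [0.003, 0, 0, 0, 0, 0, 0.02], [0.001, 0, 0, 0, 0, 0, 0.02], [0, 0, 0, 0, 0, 0, 0.02]]]}}

```text
clock: 13.02
eef_pos: [0.5435, 0.241, 0.1682]
tool_rot: [0.546, 0.449, -0.45, -0.545]
force: [-1.6, -7.9, 7.4]
gripper_width: 0.0292
```

Emit:
{"api": "servo_tool", "payload": {"increments": [[[0.002, 0, 0, 0, 0, 0, 0.02], [0.002, 0, 0, 0, 0, 0, 0.02], [0.002, 0, 0, 0, 0, 0, 0.02], [0.002, 0, 0, 0, 0, 0, 0.02], [0.001, 0, 0, 0, 0, 0, 0.02], [0, 0, 0, 0, 0, 0, 0.02]]]}}

```text
clock: 13.52
eef_pos: [0.5452, 0.2497, 0.1682]
tool_rot: [0.546, 0.449, -0.45, -0.545]
force: [-0.5, -8.1, 6.8]
gripper_width: 0.0291
```

Emit:
{"api": "servo_tool", "payload": {"increments": [[[0.002, 0, 0, 0, 0, 0, 0.02], [0.002, 0, 0, 0, 0, 0, 0.02], [0.001, 0, 0, 0, 0, 0, 0.02], [0, 0, 0, 0, 0, 0, 0.02]]]}}

```text
clock: 13.85
eef_pos: [0.5459, 0.2538, 0.1682]
tool_rot: [0.547, 0.449, -0.45, -0.545]
force: [-2.9, -11.5, 9.8]
gripper_width: 0.0289
```

```bash
python3 - <<'E'
from h import *
goto([.5345+.191*.07,.1958+.982*.07,.168],-.192)
E
```

```text
t 13.85 pos [0.5459 0.2538 0.1682] F [ -2.864  -11.5085   9.8182] wT [-2.5784  0.5042 -0.0423] grip 0.028891775191995595
toolaxes
 [[ 0.1917  0.0003 -0.9814]
 [ 0.9814 -0.0035  0.1917]
 [-0.0034 -1.     -0.0009]]
j [ 0.4368  0.4002  0.0395  1.2113 -0.0033  0.6297]
world d [ 0.002   0.0108 -0.0002] tool d [0.0109 0.0002 0.0001] rot [ 0.0009 -0.0009 -0.0034] sg 1 tool d after rot [0.0109 0.0002 0.0001]
```

```bash
python3 - <<'E'
from h import *
cv2.imwrite("pics/scene8.png",robot.get_image("scene"))
s=cv2.imread("pics/scene8.png")
cv2.imwrite("pics/c13.png",cv2.resize(s[195:265,305:405],None,fx=8,fy=8,interpolation=cv2.INTER_CUBIC))
print(robot.get_state()["force"])
E
```

```text
[ -2.544  -11.6796   9.1343]
```

View pics/c13.png

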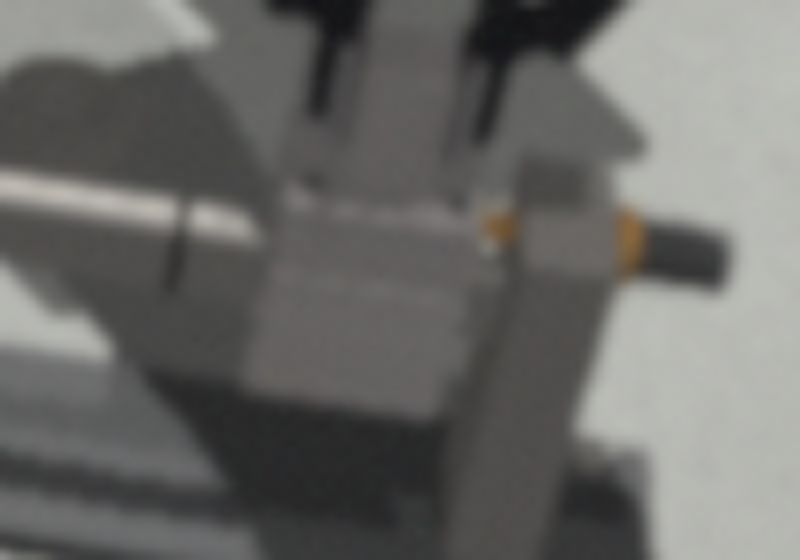

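Emit:
{"api": "servo_tool", "payload": {"increments": [[[0.001, 0, 0, 0, 0, 0, 0.02], [0.001, 0, 0, 0, 0, 0, 0.02], [0.001, 0, 0, 0, 0, 0, 0.02], [0.001, 0, 0, 0, 0, 0, 0.02], [0.001, 0, 0, 0, 0, 0, 0.02], [0.001, 0, 0, 0, 0, 0, 0.02], [0, 0, 0, 0, 0, 0, 0.02]]]}}

```text
clock: 14.48
eef_pos: [0.5469, 0.2591, 0.1682]
tool_rot: [0.547, 0.448, -0.45, -0.545]
force: [-3.0, -14.0, 10.5]
gripper_width: 0.0292
```

Emit:
{"api": "servo_tool", "payload": {"increments": [[[0.0007, 0, 0, 0, 0, 0, 0.02], [0.0007, 0, 0, 0, 0, 0, 0.02], [0.0006, 0, 0, 0, 0, 0, 0.02], [0, 0, 0, 0, 0, 0, 0.02]]]}}

```text
clock: 14.82
eef_pos: [0.5472, 0.2607, 0.1682]
tool_rot: [0.547, 0.448, -0.45, -0.545]
force: [-2.3, -15.2, 11.0]
gripper_width: 0.0289
```

```bash
python3 - <<'E'
from h import *
goto([.5345+.191*.07,.1958+.982*.07,.168],-.192)
E
```

```text
t 14.8167 pos [0.5472 0.2607 0.1682] F [ -2.3333 -15.2439  10.9779] wT [-3.3663  0.6933 -0.0512] grip 0.02887043465519927
toolaxes
 [[ 0.1923 -0.0001 -0.9813]
 [ 0.9813 -0.0049  0.1923]
 [-0.0048 -1.     -0.0009]]
j [ 0.4468  0.4079  0.0517  1.2168 -0.0044  0.6403]
world d [ 0.0007  0.0038 -0.0002] tool d [0.0039 0.0002 0.0001] rot [ 0.0009 -0.0015 -0.0048] sg 1 tool d after rot [0.0039 0.0002 0.0001]
```

Emit:
{"api": "servo_tool", "payload": {"increments": [[[0.0007, 0, 0, 0, 0, 0, 0.02], [0.0007, 0, 0, 0, 0, 0, 0.02], [0.0006, 0, 0, 0, 0, 0, 0.02], [0, 0, 0, 0, 0, 0, 0.02]]]}}

```text
clock: 15.15
eef_pos: [0.5475, 0.2625, 0.1682]
tool_rot: [0.547, 0.448, -0.451, -0.545]
force: [-3.0, -16.3, 11.4]
gripper_width: 0.0289
```

Emit:
{"api": "servo_tool", "payload": {"increments": [[[0.0007, 0, 0, 0, 0, 0, 0.02], [0.0007, 0, 0, 0, 0, 0, 0.02], [0, 0, 0, 0, 0, 0, 0.02]]]}}

```text
clock: 15.4
eef_pos: [0.5478, 0.2638, 0.1682]
tool_rot: [0.547, 0.448, -0.451, -0.545]
force: [-3.0, -16.1, 11.2]
gripper_width: 0.0285
```

Emit:
{"api": "servo_tool", "payload": {"increments": [[[0.0007, 0, 0, 0, 0, 0, 0.02], [0.0007, 0, 0, 0, 0, 0, 0.02], [0, 0, 0, 0, 0, 0, 0.02]]]}}

```text
clock: 15.65
eef_pos: [0.548, 0.2651, 0.1682]
tool_rot: [0.547, 0.448, -0.451, -0.545]
force: [-3.6, -16.6, 12.3]
gripper_width: 0.0289
```

Emit:
{"api": "servo_tool", "payload": {"increments": [[[0.0007, 0, 0, 0, 0, 0, 0.02], [0.0007, 0, 0, 0, 0, 0, 0.02], [0, 0, 0, 0, 0, 0, 0.02]]]}}

```text
clock: 15.9
eef_pos: [0.5481, 0.2659, 0.1683]
tool_rot: [0.548, 0.448, -0.451, -0.544]
force: [-3.6, -19.6, 12.8]
gripper_width: 0.0286
```

Emit:
{"api": "servo_tool", "payload": {"increments": [[[0.0007, 0, 0, 0, 0, 0, 0.02], [0.0007, 0, 0, 0, 0, 0, 0.02], [0, 0, 0, 0, 0, 0, 0.02]]]}}

```text
clock: 16.15
eef_pos: [0.5481, 0.2661, 0.1683]
tool_rot: [0.548, 0.447, -0.451, -0.544]
force: [-5.0, -25.1, 14.3]
gripper_width: 0.0293
```

```bash
python3 - <<'E'
from h import *
goto([.5345+.191*.07,.1958+.982*.07,.168],-.192)
cv2.imwrite("pics/scene9.png",robot.get_image("scene"))
s=cv2.imread("pics/scene9.png")
cv2.imwrite("pics/c14.png",cv2.resize(s[195:265,305:405],None,fx=8,fy=8,interpolation=cv2.INTER_CUBIC))
E
```

```text
t 16.15 pos [0.5481 0.2661 0.1683] F [ -4.9674 -25.092   14.2873] wT [-5.4115  1.1419 -0.1157] grip 0.02931100304732642
toolaxes
 [[ 0.1935 -0.001  -0.9811]
 [ 0.9811 -0.0088  0.1935]
 [-0.0088 -1.     -0.0008]]
j [ 0.4557  0.415   0.0633  1.2238 -0.0075  0.6505]
world d [-0.0002 -0.0016 -0.0003] tool d [-0.0016  0.0003 -0.0001] rot [ 0.0008 -0.0028 -0.0088] sg 1 tool d after rot [-0.0016  0.0003 -0.0001]
```

View pics/c14.png

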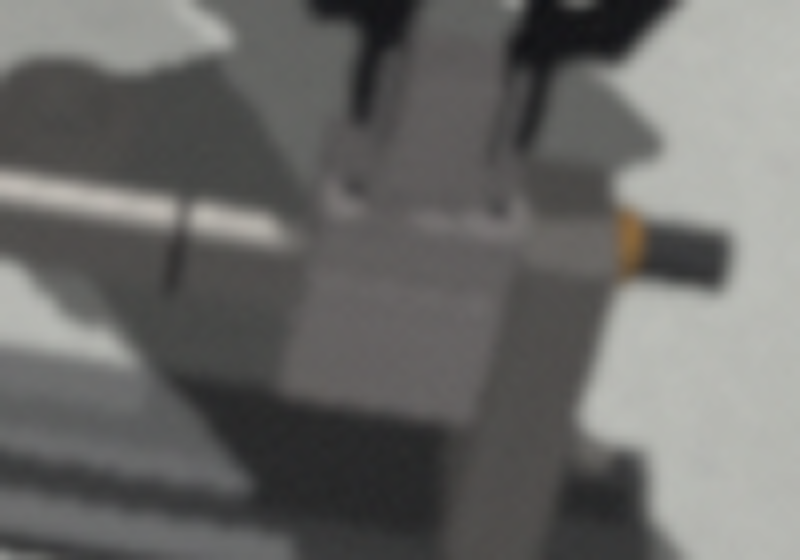

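The plunger has gone into the stop and the carrier end face is flush with it (crop x≈515). Position has stalled while force climbs, so the stop is bearing about 8 N. One settling check, then I'll hand in.

Emit:
{"api": "servo_tool", "payload": {"increments": [[[0, 0, 0, 0, 0, 0, 0.02], [0, 0, 0, 0, 0, 0, 0.02], [0, 0, 0, 0, 0, 0, 0.02], [0, 0, 0, 0, 0, 0, 0.02], [0, 0, 0, 0, 0, 0, 0.02], [0, 0, 0, 0, 0, 0, 0.02]]]}}

```text
clock: 16.7
eef_pos: [0.5481, 0.2661, 0.1683]
tool_rot: [0.548, 0.447, -0.451, -0.544]
force: [-5.7, -24.3, 15.3]
gripper_width: 0.0288
```

```bash
python3 - <<'E'
from h import *
goto([.5345+.191*.07,.1958+.982*.07,.168],-.192)
s=robot.get_state();print(s["qvel"])
print(robot.close_job())
E
```

```text
t 16.7 pos [0.5481 0.2661 0.1683] F [ -5.6872 -24.3042  15.3277] wT [-5.4141  1.1478 -0.0913] grip 0.02876679620720906
toolaxes
 [[ 0.1937 -0.0009 -0.9811]
 [ 0.981  -0.0086  0.1937]
 [-0.0086 -1.     -0.0007]]
j [ 0.4555  0.4149  0.0631  1.2237 -0.0073  0.6504]
world d [-0.0002 -0.0015 -0.0003] tool d [-0.0015  0.0003 -0.0001] rot [ 0.0007 -0.0029 -0.0086] sg 1 tool d after rot [-0.0015  0.0003 -0.0001]
[ 0.0023 -0.0009 -0.0006 -0.0014  0.0009 -0.0001]
the job is handed in; nothing more can be done
None
```

The carrier is on the rail and held pressed against the hard stop, and I handed the job in at 16.7 s. No verdict was reported.

I gripped the grey carrier by its block, lifted it out of the tray and hooked it over the rail at rail y ≈ -80 mm with the finger towards the robot. I then slid it past the line to y ≈ +29 mm, pushed the plunger in slowly and stopped against the hard stop.

**Last checks:**
- **At rest and gripped:** the arm was still, with the fingers at 29 mm on the 30 mm block.
- **Seated:** tool height was 168.3 mm, level with the height at first seating, and tool tilt was about 0.009 rad.
- **Pressed home:** the tool stalled while the force along the rail rose from about 16.5 N to 25 N, so roughly 8 N bears on the stop, well under 60 N. The last picture shows the plunger fully in and the end face against the stop.

**Disagreements and gaps:**
- The scene and top views differed by 3–5 mm across the rail. I took a value in between, and the carrier seated and slid with little side force.
- My dead-reckoned final position was y ≈ 71.5 mm against the nominal 70 mm, within the measuring error.
- Push force rose to about 8 N about 10 mm before the expected plunger contact. I did not find out why; it may be rail friction or an error in my position estimate.
- I took no final picture to check that the other tooling was still in place.

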